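# Seat a glass calibration plate square in the corner stops of a light table

## Robot

A 6-joint arm with a two-finger parallel gripper is mounted at the origin on the work surface. World frame = base frame: x ahead of the robot, y to its left, z up, the work surface at z = 0. Lengths are in m, angles in degrees, forces in N, time in s.
With the tool pointing down it reaches from about 0.4 to 0.825 m from the base axis. Payload 7 kg.
Tool frame: the origin (TCP) lies between the finger pads; the fingertips stand 19 mm ahead of it and the grasp point (between the pads) is the TCP; z points along the fingers, y is the line along which they close (so a half turn about z gives the same grasp; the last joint's range is limited). The gripper opens to 88 mm and grips with 3 to 60 N. Pads are 19 mm wide; open, the fingers measure 130 mm over their backs; the gripper's body (78 mm by 193 mm) begins 47 mm behind the grasp point.
Start: joints at [93.742, 20.546, 0.682, 0, -70.136, -16.507], TCP at [0.149, 0.658, 0.246] pointing down, gripper open.
Joint ranges: [-176.03, 176.03], [-82.01, 121.73], [-58.28, 71.71], [-173.87, 95.51], [-174.79, -0.11], [-173.66, 173.66]. Speed limits (degrees/s): [136.94, 136.94, 172.46, 180, 180, 180].

## Interface

Orientations are given as [roll, pitch, yaw] about the fixed x, y, z axes, in that order (R = Rz(yaw) Ry(pitch) Rx(roll)).
In Python, from plant import get_obs, snapshot, close_job, spot_in, spot_point gives the robot as it stands.
- The arm moves only by the tool play_rows, never from a script. Its argument "plan" is a list of rows, each a list of 6 numbers: the shift along the tool's x, y, z in cm, then the turn, a rotation vector about the tool's x, y, z in degrees. A call has 1 to 20 rows; each row shifts and turns the commanded pose from where the row before left it, along the tool's axes as they then stand; what a row does not reach is not made up. A row lasts 1/12 s, in which the tool goes at most 41.7 mm and 7.16 degrees, less where a joint would pass 70% of its speed; a pose out of reach is approached as far as the arm can. A call is refused whole if a number of a shift passes 4.17 or a number of a turn 7.16, either way. A call with a gripper value outside its range is refused whole. "grip" is the finger opening in cm, from 0 to 8.76, set as the call begins (left out, the last holds). The fingers move at their own pace and stop on an object; the grip force is fixed at half the most. Time passes only in rows, so rows that do not move let the fingers close. It gives the time, the measured TCP pose, the force, the opening and the grip force at its end, in the units of the state.
- get_obs(): the state, without advancing time (a new reading comes with each control period).
- snapshot(name): name is "side" or "top" or "wrist"; returns a dict with "frame" (420x560x3 uint8, red, green, blue), "fx", "fy", "cx", "cy" (pixels), "position" and "attitude" of the camera in the world. Camera axes: x right, y down, z forward; pixel columns grow to the right and rows downward; lengths in m; the calibration is good to about 2 mm. A picture is of the moment at which its call begins. There is no depth.
- close_job(): hands the job in; it is judged then, once.
Trained networks look in the newest picture that a camera, given by its name, has taken for a name from the list of things; names that differ only in an ending like _2 or _b are one class to them, and where a whole thing is asked for, a point or a joint stands for the part that bears it (a point fixed in the world has none). Each returns a list of dicts, best first, with "score" (0 to 1); they miss things now and then, are a little off and sometimes report something else, mostly with a low value. They report only what shows in the picture. A call takes as long as a camera call. They do not tell look-alikes from the thing itself.
- spot_in(camera, thing): "position" ([x, y, z] in m, in world coordinates, good to about 4 mm: the middle of the surface that is visible of it).
- spot_point(camera, thing): "position" ([x, y, z] in m, in world coordinates, good to about 4 mm: a listed point, or the origin of a listed thing).
The state is a dict: "clock": time; "joint_pos": joint angles; "qvel": joint speeds; "tau": joint torques, N m; "tool_pos": TCP position; "orientation": TCP orientation; "force": force on the tool from outside, world axes, zero at the start; "moment": the same for the moment, N m; "opening": finger opening in m; "gripper_force": force on a finger pad.
Only numpy, scipy, OpenCV 4.12 (cv2) and the standard library are available. Lean on these libraries where they do the work, as an engineer would, in place of code of your own. Each camera call takes 0.05 s, during which the arm holds its last target. There are 200 camera calls.

## Task

Take the blue rubber-footed rod from its white stand and, touching the glass plate with the rod only, gently nudge the plate across the light table: first its long edge firmly up against the long dark stop until it lies flush, then along that stop until its short edge is pressed against the short stop, so that both edges sit flush in the square corner. Feel for the stops and never push hard, or the glass chips; keep it flat on the table. Then put the rod back in its hole in the stand, down to its collar, and leave the bottle, dishes and slide box where they are.

Things in the scene. Friction and masses are not known exactly. Their poses are not given: they have to be found in the camera images.
- light_table: Fixed grey-white light table, 220 (x) x 260 (y) x 30 mm high, bright smooth opal top. Origin at the centre of its underside, z up. Two dark bars on top are the stops and make a square inside corner at its +x, +y side: working faces at x = 85 mm (long stop) and y = 105 mm (short stop) in this frame. A seated plate has its centre at x = 47, y = 55 mm and the same yaw as the light table.
- long_stop: Dark grey metal bar, 14 x 150 x 10 mm, long along the light table's y, fixed on its top. Origin at the centre of its underside, at x = 92, y = 25 mm of the light table; its working face looks to -x, 7 mm from its origin. The plate's long (100 mm) edge goes against it.
- short_stop: Dark grey metal bar, 110 x 14 x 10 mm, long along the light table's x, fixed on its top. Origin at the centre of its underside, at x = 25, y = 112 mm of the light table; its working face looks to -y, 7 mm from its origin. The plate's short (76 mm) edge goes against it.
- plate: Loose glass plate, 76 (x) x 100 (y) x 8 mm thick, 0.10 to 0.21 kg, black border and grid, orange dot near the +x, +y corner, which goes home. It lies flat on the light table, its centre 37 to 77 mm (x) and 45 to 95 mm (y) short of home, turned up to 0.35 rad; sliding friction about 0.6. Origin at the centre of its underside, z up.
- plate_home (a point): The plate's corner by the orange dot (+x, +y corner, at its underside); at home it is in the inside corner of the stops.
- plate_right (a point): The plate's +x, -y corner (underside), the other end of the long edge that goes against the long stop.
- plate_near (a point): The plate's -x, +y corner (underside), the other end of the short edge that goes against the short stop.
- rod: Loose rod, 90 mm long, 0.06 kg, upright: black rubber foot 12 mm across, 14 mm high; steel shaft 8 mm across; blue collar 28 mm across from 38 to 42 mm; round blue handle 16 mm across from 42 to 90 mm. Origin at the centre of the foot's underside, z towards the handle. It hangs by its collar in the stand's middle hole, its foot 12 mm above the bench.
- rod_grip (a point): Point on the rod's axis, 68 mm above the underside of its foot, where to grip the handle (16 mm across).
- stand: Fixed white block, 80 mm (its x) by 50 mm (its y) by 50 mm high, three holes along its x: the middle one holds the rod, the two small ones (10 mm, 24 mm to each side) are empty. Origin at the centre of its underside. It stands on one side of the light table, left or right.
- stand_hole (a point): Centre of the mouth of the stand's middle hole, at its top face, 50 mm above the bench: 18 mm across, 44 mm deep, with a 1.5 mm chamfer.
- bottle: Loose amber bottle with a white cap, 52 mm across, 110 mm high, beside the light table, to its left or right; origin at the centre of its underside. A bystander.
- dishes: Loose stack of clear dishes, 60 mm across, 36 mm high, beside the light table, to its left or right; origin at the centre of its underside. A bystander.
- slide_box: Loose green slide box, 85 x 100 x 34 mm, beside the light table on the side away from the stand; origin at the centre of its underside. A bystander.
There are look-alikes about, which are no part of the job. Leave any green look-alike of the stand alone.

How it is judged (in metres and radians):
On the way, in this order (a step that is already met when the one before it is completed fails the run):
1. the rod presses the plate's long edge, flush to within 1.5 mm at both ends, against the long stop with over 1.5 N for 0.2 s (x of each of plate_home, plate_right in the frame of light_table above 0.0835 m and z of plate in the frame of light_table below 0.032 m and contact force between plate and long_stop above 1.5 N and contact force between rod and plate above 1.5 N), for 0.2 s.
2. the rod presses the plate's short edge against the short stop with over 1.5 N for 0.2 s, both edges flush to within 1.5 mm (x of each of plate_home, plate_right in the frame of light_table above 0.0835 m and y of each of plate_home, plate_near in the frame of light_table above 0.1035 m and z of plate in the frame of light_table below 0.032 m and contact force between plate and short_stop above 1.5 N and contact force between rod and plate above 1.5 N), for 0.2 s.
At the end, for the whole second after the job is handed in: Plate flat and still on the light table, each edge within 1.5 mm of its stop at both ends; rod released and still in the middle hole of the stand, collar within 4 mm of its top, within 6 mm of the hole's centre and 0.12 rad of upright (x of each of plate_home, plate_right in the frame of light_table above 0.0835 m and y of each of plate_home, plate_near in the frame of light_table above 0.1035 m and z of plate in the frame of light_table below 0.032 m and linear speed of plate below 0.01 m/s and horizontal distance between rod and stand_hole below 0.006 m and z of rod in the frame of stand below 0.016 m and angle between rod's own z axis and vertical below 0.12 rad and linear speed of rod below 0.02 m/s); the robot touches nothing.
It fails at once if the plate is pushed against a stop with more than 10 N (contact force between plate and long_stop above 10 N or contact force between plate and short_stop above 10 N).
It fails at once if the rod presses on the plate with more than 10 N (contact force between rod and plate above 10 N).
It fails at once if the gripper or arm touches the glass plate (contact force between any of the fingers, the arm and plate above 0.2 N).
It fails at once if the plate is tipped by more than 0.15 rad or lifted 10 mm off the light table (angle between plate's own z axis and vertical above 0.15 rad or z of plate in the frame of light_table above 0.04 m).
It fails at once if the bottle, the dishes or the slide box is moved by more than 15 mm (distance of any of bottle, dishes, slide_box from where it was at the start of the episode above 0.015 m).
It also fails if it takes over 70 s, if anything falls off the work surface, if the arm or the gripper's body presses on something with over 40 N, if the wrist force passes 120 N, or if a joint passes its speed limit or range.

## Working session

There is one attempt and no reset: what is moved stays moved. The work goes in short steps, Python scripts to look and compute and a tool call to move; the robot and the scene stay as the last step left them, time stands still between calls to the robot, and variables do not carry over. Pictures are saved under pics/ and viewed, at most 12 in all, crops included, and the job is handed in when it is done.

Besides the shell and the picture viewer there is one more tool, called after ">>>" as name(argument=value, ...) on one line, values as JSON. play_rows: Moves the arm, as the interface text tells. Its arguments: {"type":"object","properties":{"plan":{"type":"array","items":{"type":"array","items":{"type":"number"}}},"grip":{"type":"number"}},"required":["plan"]}

```bash
mkdir -p pics
cat > h.py <<'E'
import numpy as np,cv2
from plant import *
def save(n,f):
    s=snapshot(n); cv2.imwrite('pics/'+f,s['frame'][:,:,::-1]); return s
E
python3 - <<'E'
from h import *
o=get_obs(); print({k:np.round(v,3) for k,v in o.items()})
for c in ('top','side'):
    s=save(c,c+'1.png'); print(c,s['fx'],s['cx'],s['cy'],s['position'],s['attitude'])
    for t in ['light_table','long_stop','short_stop','plate','plate_home','plate_right','plate_near','rod','rod_grip','stand','stand_hole','bottle','dishes','slide_box']:
        print(t,[(np.round(d['position'],3).tolist(),round(d['score'],2)) for d in spot_point(c,t)])
E
```

```text
{'clock': np.float64(0.0), 'joint_pos': array([ 9.3743e+01,  2.0591e+01,  6.3500e-01, -2.1000e-02, -7.0133e+01,
       -1.6509e+01]), 'qvel': array([ 0.028, -0.126, -0.064,  0.066, -0.027, -0.068]), 'tau': array([-1.0000e-03, -5.8272e+01,  2.9306e+01,  6.9970e+00,  7.0000e-03,
       -0.0000e+00]), 'tool_pos': array([0.149, 0.658, 0.245]), 'orientation': array([ 1.79908e+02, -6.00000e-03, -1.27730e+01]), 'force': array([ 0.026, -0.105,  0.   ]), 'moment': array([-0.006, -0.008, -0.025]), 'gripper_force': np.float64(0.0), 'opening': np.float64(0.088)}
top 531.2353382064023 279.64168274875175 207.46021874057624 [0.36270494 0.07498749 1.54578543] [-174.75322431   -1.38416032  -91.14090664]
light_table [([0.548, 0.014, 0.002], 0.71)]
long_stop [([0.641, 0.019, 0.032], 0.56)]
short_stop [([0.592, 0.122, 0.029], 0.5)]
plate [([0.553, 0.002, 0.033], 0.57), ([0.479, 0.32, 0.009], 0.53)]
plate_home [([0.599, 0.045, 0.031], 0.78)]
plate_right [([0.587, -0.051, 0.034], 0.56)]
plate_near []
rod [([0.481, 0.32, 0.011], 0.62)]
rod_grip [([0.483, 0.313, 0.084], 0.45)]
stand [([0.492, 0.441, 0.004],
[... 693 characters left out ...]
3, 0.001, 0.029], 0.7), ([0.483, 0.315, 0.046], 0.18)]
plate_home []
plate_right [([0.589, -0.052, 0.031], 0.75)]
plate_near [([0.519, 0.056, 0.03], 0.7)]
rod [([0.484, 0.319, 0.012], 0.69), ([0.522, 0.055, 0.03], 0.27)]
rod_grip [([0.484, 0.316, 0.08], 0.64)]
stand [([0.482, 0.316, -0.002], 0.94), ([0.33, 0.26, -0.002], 0.8), ([0.372, 0.399, -0.003], 0.8), ([0.49, 0.445, 0.0], 0.77), ([0.588, -0.051, 0.028], 0.28)]
stand_hole [([0.326, 0.264, 0.051], 0.96), ([0.49, 0.439, 0.048], 0.92), ([0.372, 0.4, 0.051], 0.84), ([0.483, 0.318, 0.05], 0.56)]
bottle [([0.62, -0.269, 0.0], 0.67)]
dishes [([0.641, 0.295, 0.001], 0.62)]
slide_box [([0.489, -0.328, 0.002], 0.68), ([0.62, -0.271, -0.0], 0.58)]
```

View pics/top1.png

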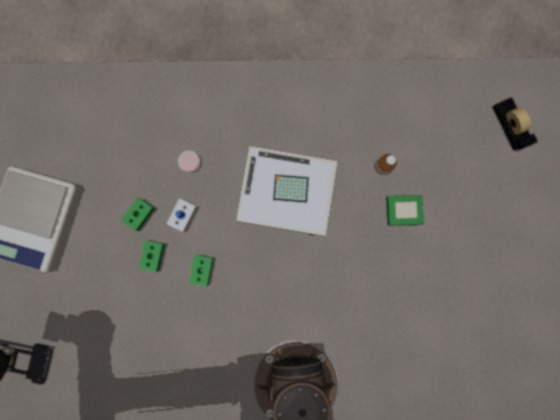

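View pics/side1.png

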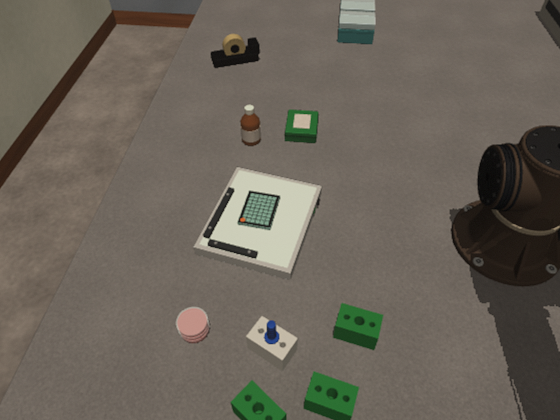

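Top view: the rod with its blue handle is in the white stand at about (181,214), and at (271,335) in the side view. Possible mix-ups are the green stands at top (138,214), (151,256) and (201,270); I choose the white one. Plate is at (291,188), stops at (285,157) and (250,175).

```bash
cat >> h.py <<'E'
from scipy.spatial.transform import Rotation as Ro
def rot(a): return Ro.from_euler('xyz',a,degrees=True)
def totool(target,yaw=None,o=None):
    o=o or get_obs(); r=rot(o['orientation']); d=r.inv().apply(np.array(target)-o['tool_pos'])*100
    print('pos',np.round(o['tool_pos'],4),'rpy',np.round(o['orientation'],2),'shift cm',np.round(d,2),end=' ')
    if yaw is not None: print('rotvec',np.round((r.inv()*rot([180,0,yaw])).as_rotvec(degrees=True),2),end='')
    print(' t',round(float(o['clock']),2),'F',np.round(o['force'],2))
def proj(s,P):
    q=rot(s['attitude']).inv().apply(np.atleast_2d(P)-s['position'])
    return np.c_[s['fx']*q[:,0]/q[:,2]+s['cx'],s['fy']*q[:,1]/q[:,2]+s['cy']]
def unproj(s,uv,z):
    uv=np.atleast_2d(uv); d=np.c_[(uv[:,0]-s['cx'])/s['fx'],(uv[:,1]-s['cy'])/s['fy'],np.ones(len(uv))]
    d=rot(s['attitude']).apply(d); p=np.array(s['position']); return p+d*((z-p[2])/d[:,2])[:,None]
E
python3 - <<'E'
from h import *
s=snapshot('wrist');o=get_obs();r=rot(o['orientation'])
print(s['fx'],s['position'],s['attitude'],r.inv().apply(s['position']-o['tool_pos']),(r.inv()*rot(s['attitude'])).as_euler('xyz',degrees=True))
totool([0.50,0.03,0.35],-8)
E
```

```text
318.14561852248966 [0.21500186 0.64251641 0.38490228] [ 1.65581136e+02 -6.48492309e-02 -1.02755522e+02] [ 0.06770487  0.00083977 -0.13931774] [-1.44197044e+01  6.57900244e-02  8.99913687e+01]
pos [0.1492 0.6583 0.2456] rpy [-180.     -0.    -12.76] shift cm [ 48.1   53.53 -10.44] rotvec [-0.   -0.   -4.76] t 1.55 F [-0.2   0.35 -0.73]
```

>>> play_rows(plan=[[2.86,2.85,0,0,0,0],[2.86,2.85,0,0,0,0],[2.86,2.85,0,0,0,0],[2.86,2.85,0,0,0,0],[2.86,2.85,0,0,0,0],[2.86,2.85,0,0,0,0],[2.86,2.85,0,0,0,0],[2.86,2.85,0,0,0,0],[2.86,2.85,0,0,0,0],[2.86,2.85,0,0,0,0],[2.86,2.85,0,0,0,0],[2.86,2.85,0,0,0,0],[2.86,2.85,0,0,0,0],[2.86,2.85,0,0,0,0],[2.86,2.85,0,0,0,0],[2.86,2.85,0,0,0,0],[2.86,2.85,0,0,0,0],[2.86,2.85,0,0,0,0],[2.86,2.85,0,0,0,0],[0,0,0,0,0,0]], grip=8)

```text
clock: 3.22
tool_pos: [0.5619, 0.005, 0.2451]
orientation: [179.9, -0.0, -13.0]
force: [0.1, 1.6, 0.8]
opening: 0.0805
gripper_force: 0.0
```

Run:
```python
from h import *
import pickle
s=save('wrist','w1.png'); pickle.dump(s,open('w1.pkl','wb'))
for t in ['light_table','long_stop','short_stop','plate','plate_home','plate_right','plate_near']:
    print(t,[(np.round(d['position'],4).tolist(),round(d['score'],2)) for d in spot_point('wrist',t)])
totool([0.483,0.317,0.245],-28)
```

```text
light_table []
long_stop [([0.6436, 0.0184, 0.03], 0.67)]
short_stop [([0.5951, 0.1175, 0.0283], 0.97), ([0.5221, 0.0531, 0.0285], 0.18)]
plate [([0.5553, 0.0064, 0.0295], 0.58)]
plate_home [([0.5966, 0.0479, 0.0321], 0.68)]
plate_right [([0.5921, -0.049, 0.0292], 0.73)]
plate_near [([0.5242, 0.0517, 0.0279], 0.95)]
pos [0.5592 0.0113 0.2459] rpy [-1.7997e+02 -3.0000e-02 -1.2660e+01] shift cm [-14.13 -28.16   0.1 ] rotvec [-0.03 -0.03 15.34] t 3.62 F [ 0.06 -0.09  0.17]
```

View pics/w1.png

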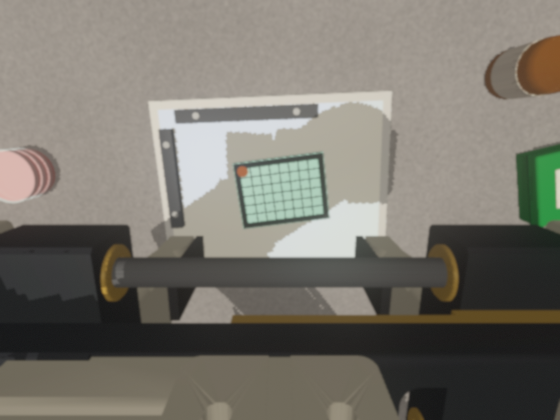

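The wrist view shows the long stop at (247,114), the short stop at (173,178) and the plate at (282,190), with its orange dot at (242,171). The bottle, dishes and slide box are at the picture's edges.

Run:
```python
from h import *
import pickle
s=pickle.load(open('w1.pkl','rb')); g=cv2.cvtColor(s['frame'],cv2.COLOR_RGB2GRAY)
m=(g<95).astype(np.uint8); m[226:]=0
n,l,st,c=cv2.connectedComponentsWithStats(m)
for i in range(1,n):
    if 300<st[i,4] and 140<st[i,0]<400:
        cs,_=cv2.findContours((l==i).astype(np.uint8),cv2.RETR_EXTERNAL,cv2.CHAIN_APPROX_NONE)
        for z in (0.04,0.038):
            w=unproj(s,cs[0][:,0].astype(float),z)[:,:2]*1000
            r=cv2.minAreaRect(w.astype(np.float32)); print(st[i],z,r,np.round(cv2.boxPoints(r),1).tolist())
```

```text
[236 154  91  72 721] 0.04 ((556.041748046875, 1.9513969421386719), (94.74380493164062, 71.0611343383789), 84.53264617919922) [[516.2000122070312, -41.79999923706055], [586.9000244140625, -48.599998474121094], [595.9000244140625, 45.70000076293945], [525.2000122070312, 52.5]]
[236 154  91  72 721] 0.038 ((555.6256103515625, 2.025623321533203), (95.29395294189453, 71.47371673583984), 84.53267669677734) [[515.5, -42.0], [586.7000122070312, -48.79999923706055], [595.7000122070312, 46.099998474121094], [524.5999755859375, 52.900001525878906]]
```

Run:
```python
from h import *
import pickle
s=pickle.load(open('w1.pkl','rb')); g=cv2.cvtColor(s['frame'],cv2.COLOR_RGB2GRAY)
print(g[113,150:330:12],g[105:128,260],g[180,150:200])
for th in (112,125):
  m=(g<th).astype(np.uint8); m[228:]=0
  n,l,st,c=cv2.connectedComponentsWithStats(m)
  for i in range(1,n):
    if 300<st[i,4]<4000 and 140<st[i,0]<400:
        cs,_=cv2.findContours((l==i).astype(np.uint8),cv2.RETR_EXTERNAL,cv2.CHAIN_APPROX_NONE)
        w=unproj(s,cs[0][:,0].astype(float),.038)[:,:2]*1000
        r=cv2.minAreaRect(w.astype(np.float32)); print(th,st[i],np.round(r[0],1),np.round(r[1],1),round(r[2],1),np.round(cv2.boxPoints(r),1).tolist())
```

```text
[199 219 166 114 148 114 114 114 113 112 113 112 175 112 167] [191 157 124 113 111 112 112 112 113 113 113 114 114 119 144 182 209 219
 220 220 220 220 220] [157 157 156 156 157 157 157 164 178 196 206 209 209 203 183 147 116 107
 106 107 108 109 109 111 112 110 102  92  96 125 163 193 210 218 220 220
 220 220 220 220 220 220 220 221 220 220 221 220 220 220]
112 [163 130  22  98 871] [594.9 117.4] [ 15.9 107.9] 79.6 [[540.4000244140625, 119.30000305175781], [646.5, 99.80000305175781], [649.4000244140625, 115.4000015258789], [543.2999877929688, 134.89999389648438]]
112 [ 234  154   94   74 1038] [555.6   2. ] [96.7 72.2] 84.4 [[515.0, -42.599998474121094], [586.9000244140625, -49.70000076293945], [596.2999877929688, 46.599998474121094], [524.4000244140625, 53.599998474121094]]
125 [ 176  105  142   17 1467] [645.6  19.4] [148.   12.5] 78.8 [[625.0999755859375, -52.0], [637.2999877929688, -54.400001525878906], [666.0999755859375, 90.69999694824219], [653.7999877929688, 93.0999984741211]]
125 [ 160  130   25   98 1225] [594.9 116.4] [ 16.6 108.2] 78.2 [[540.2999877929688, 119.30000305175781], [646.0999755859375, 97.30000305175781], [649.5, 113.5], [543.5999755859375, 135.60000610351562]]
125 [388 130   9  63 305] [ 560.7 -122.2] [ 6.7 67.2] 79.4 [[527.0999755859375, -119.30000305175781], [593.2000122070312, -131.60000610351562], [594.4000244140625, -125.0999984741211], [528.2999877929688, -112.69999694824219]]
125 [ 234  153   94   75 1280] [555.8   2. ] [97.1 73.7] 84.4 [[514.4000244140625, -42.79999923706055], [587.7000122070312, -49.900001525878906], [597.2000122070312, 46.70000076293945], [523.7999877929688, 53.900001525878906]]
```

>>> play_rows(plan=[[-1.77,-3.52,0,0,0,0],[-1.77,-3.52,0,0,0,0],[-1.77,-3.52,0,0,0,0],[-1.77,-3.52,0,0,0,0],[-1.77,-3.52,0,0,0,0],[-1.77,-3.52,0,0,0,0],[-1.77,-3.52,0,0,0,0],[-1.77,-3.52,0,0,0,0],[0,0,0.3,0,0,7.1],[0,0,0.3,0,0,7.1],[0,0,0.3,0,0,7.1],[0,0,0.3,0,0,7.1],[0,0,0.3,0,0,7.1],[0,0,0.3,0,0,7.1],[0,0,0.3,0,0,7.1],[0,0,0.3,0,0,7.1],[0,0,0.3,0,0,7.1],[0,0,0.3,0,0,7.1],[0,0,0.3,0,0,7.1],[0,0,0.3,0,0,7.1]], grip=6)

```text
clock: 5.28
tool_pos: [0.4828, 0.3168, 0.2098]
orientation: [-180.0, 0.0, -98.2]
force: [-0.1, 0.2, 0.1]
opening: 0.0605
gripper_force: 0.0
```

Run:
```python
from h import *
s=save('wrist','w2.png'); cv2.imwrite('pics/w2c.png',cv2.resize(s['frame'][100:330,130:430,::-1],None,fx=2,fy=2))
for t in ['rod','rod_grip','stand','stand_hole']:
    print(t,[(np.round(d['position'],4).tolist(),round(d['score'],2)) for d in spot_point('wrist',t)])
f=s['frame'].astype(int); m=((f[:,:,2]>f[:,:,0]+40)&(f[:,:,2]>f[:,:,1]+40)).astype(np.uint8)
n,l,st,c=cv2.connectedComponentsWithStats(m)
for i in range(1,n):
    if st[i,4]>30: print(st[i],c[i],unproj(s,c[i],.054),unproj(s,c[i],.102))
print(get_obs()['joint_pos'])
totool([0.483,0.317,0.16],-101.2)
```

```text
rod [([0.4825, 0.3156, 0.0092], 0.7), ([0.638, 0.2964, 0.0046], 0.43)]
rod_grip [([0.4856, 0.3157, 0.0814], 0.6)]
stand [([0.3735, 0.4024, -0.0013], 0.84), ([0.3282, 0.2629, -0.0043], 0.7), ([0.4913, 0.4391, 0.0035], 0.6)]
stand_hole [([0.3718, 0.3995, 0.051], 0.97), ([0.3285, 0.2601, 0.0502], 0.9), ([0.4806, 0.3126, 0.0475], 0.79), ([0.4916, 0.4407, 0.0491], 0.59)]
[266 181  26  33 426] [278.28403756 197.31220657] [[0.4845808  0.31677637 0.054     ]] [[0.4828782  0.30587164 0.102     ]]
[ 5.26127071e+01  1.29356104e+01 -1.48588454e+01  6.95602995e-03
 -6.21773316e+01 -6.02856296e+01]
pos [0.4833 0.3165 0.2099] rpy [-1.7998e+02  2.0000e-02 -9.7670e+01] shift cm [-0.04  0.04  4.99] rotvec [-0.02  0.02  3.53] t 5.53 F [ 0.46  0.45 -0.01]
```

View pics/w2c.png

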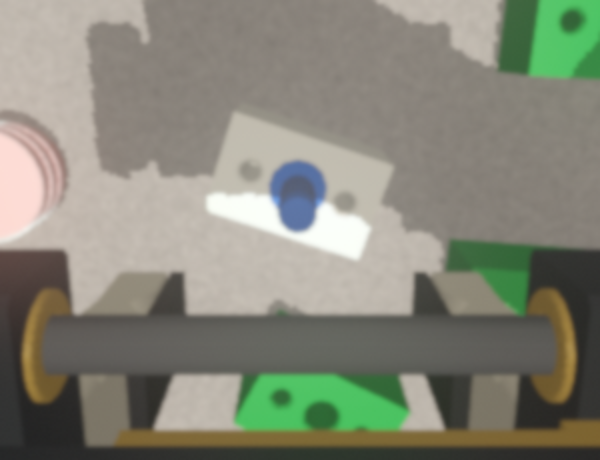

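Crop: the white stand's collar is centred at wrist pixel (279,193) and the handle top at (278,206). The choice is right, and the green stands are off to the side at crop (560,30) and (320,410). Rod axis is about (0.484, 0.3135).

>>> play_rows(plan=[[0.28,-0.13,0,0,0,3.5],[0,0,2.2,0,0,0],[0,0,2.2,0,0,0],[0,0,2.2,0,0,0],[0,0,2.2,0,0,0],[0,0,2.2,0,0,0],[0,0,1.0,0,0,0],[0,0,1.0,0,0,0],[0,0,0,0,0,0]], grip=6)

```text
clock: 6.28
tool_pos: [0.484, 0.3127, 0.0782]
orientation: [179.9, -0.1, -101.4]
force: [-0.2, 0.4, -0.9]
opening: 0.0604
gripper_force: 0.0
```

>>> play_rows(plan=[[0,0,0,0,0,0],[0,0,0,0,0,0],[0,0,0,0,0,0],[0,0,0,0,0,0],[0,0,0,0,0,0],[0,0,0,0,0,0]], grip=1)

```text
clock: 6.78
tool_pos: [0.4846, 0.3132, 0.0801]
orientation: [-180.0, 0.0, -101.5]
force: [1.2, -0.1, 0.8]
opening: 0.0252
gripper_force: 0.0
```

Run:
```python
from h import *
s=save('side','s2.png'); p=proj(s,[[.484,.314,.08]])[0].astype(int); print(p)
cv2.imwrite('pics/s2c.png',cv2.resize(s['frame'][max(0,p[1]-75):p[1]+75,p[0]-100:p[0]+100,::-1],None,fx=3,fy=3))
totool([0.484,0.3135,0.08],-101.2)
print(get_obs()['opening'])
```

```text
[269 329]
pos [0.4846 0.3132 0.0799] rpy [-1.7998e+02  3.0000e-02 -1.0146e+02] shift cm [-0.02  0.07 -0.01] rotvec [-0.02  0.03 -0.26] t 6.83 F [ 0.29 -0.2   0.53]
0.021446297243300255
```

View pics/s2c.png

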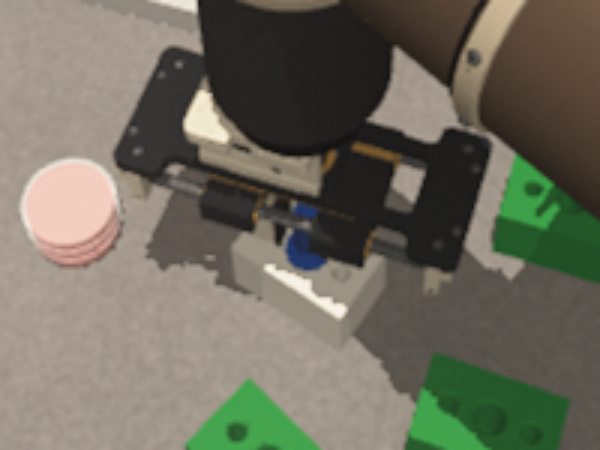

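The crop shows the fingers around the blue handle (crop 305,235), still closing. Next: close fully and lift.

>>> play_rows(plan=[[0,0,0,0,0,0],[0,0,0,0,0,0],[0,0,0,0,0,0],[0,0,0,0,0,0],[0,0,-0.5,0,0,0],[0,0,-1,0,0,0],[0,0,-1.5,0,0,0],[0,0,-2,0,0,0],[0,0,-2,0,0,0],[0,0,-1,0,0,0],[0,0,0,0,0,0]], grip=1)

```text
clock: 7.75
tool_pos: [0.4856, 0.3142, 0.1627]
orientation: [-179.8, 0.2, -101.4]
force: [-0.0, 0.3, -0.5]
opening: 0.0152
gripper_force: 30.0
```

Run:
```python
from h import *
totool([0.5044,0.0111,0.16],-101.2)
print(get_obs()['opening'],get_obs()['gripper_force'])
```

```text
pos [0.4856 0.3142 0.1627] rpy [-179.84    0.25 -101.45] shift cm [29.33 -7.85  0.17] rotvec [-0.16  0.25 -0.25] t 7.75 F [-0.05  0.29 -0.47]
0.015151047107847848 29.999940097332
```

>>> play_rows(plan=[[2.93,-0.79,0,0,0,0],[2.93,-0.79,0,0,0,0],[2.93,-0.79,0,0,0,0],[2.93,-0.79,0,0,0,0],[2.93,-0.79,0,0,0,0],[2.93,-0.79,0,0,0,0],[2.93,-0.79,0,0,0,0],[2.93,-0.79,0,0,0,0],[2.93,-0.79,0,0,0,0],[2.93,-0.79,0,0,0,0],[0,0,0,0,0,0],[0,0,0,0,0,0]])

```text
clock: 8.75
tool_pos: [0.5031, 0.0087, 0.1588]
orientation: [179.9, -0.0, -101.6]
force: [0.4, -0.1, -0.9]
opening: 0.0154
gripper_force: 30.0
```

Run:
```python
from h import *
import pickle
s=save('wrist','w3.png'); pickle.dump(s,open('w3.pkl','wb'))
totool([0.5044,0.0111,0.103],-101.2)
for t in ['plate','plate_home','plate_right','plate_near','rod']:
    print(t,[(np.round(d['position'],4).tolist(),round(d['score'],2)) for d in spot_point('wrist',t)])
```

```text
pos [0.5033 0.0096 0.1589] rpy [ 1.7995e+02 -2.0000e-02 -1.0157e+02] shift cm [-0.17 -0.08  5.59] rotvec [ 0.05 -0.02 -0.37] t 8.8 F [ 0.52  0.09 -0.2 ]
plate [([0.5544, 0.0039, 0.0282], 0.65)]
plate_home []
plate_right [([0.5912, -0.0482, 0.0295], 0.83)]
plate_near []
rod [([0.5034, 0.0134, 0.0915], 0.85), ([0.5554, 0.0051, 0.0307], 0.48)]
```

View pics/w3.png

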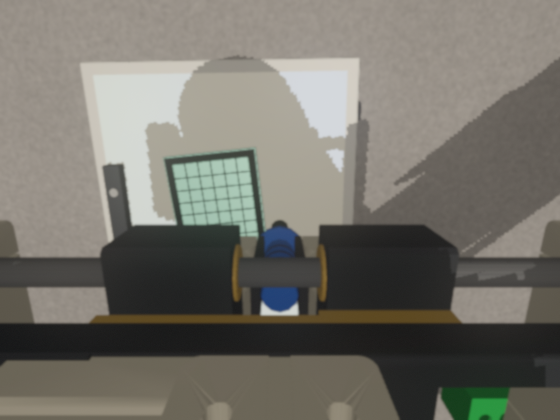

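Wrist view: the rod hangs upright in the grip with its foot at (280,228), and the plate's near edge at (262,235) is clear to its left. Lowering beside the plate.

>>> play_rows(plan=[[0,0,1.5,0,0,0],[0,0,1.5,0,0,0],[0,0,1.3,0,0,0],[0,0,0.8,0,0,0],[0,0,0.4,0,0,0],[0,0,0.2,0,0,0],[0,0,0,0,0,0],[0,0,0,0,0,0]])

```text
clock: 9.72
tool_pos: [0.5041, 0.0105, 0.103]
orientation: [-180.0, 0.0, -101.4]
force: [-0.1, 0.5, -0.7]
opening: 0.0149
gripper_force: 30.0
```

Run:
```python
from h import *
totool([0.5044,0.0111,0.101],-101.2)
s=save('wrist','w4.png')
totool([0.5044,0.0111,0.101],-101.2)
```

```text
pos [0.5041 0.0105 0.103 ] rpy [-1.7996e+02  2.0000e-02 -1.0145e+02] shift cm [-0.07 -0.02  0.2 ] rotvec [-0.04  0.02 -0.25] t 9.72 F [-0.11  0.5  -0.67]
pos [0.5041 0.0104 0.1032] rpy [-1.7995e+02  3.0000e-02 -1.0145e+02] shift cm [-0.07 -0.01  0.22] rotvec [-0.05  0.03 -0.25] t 9.77 F [ 0.32 -0.19 -0.59]
```

>>> play_rows(plan=[[0,0,0.17,0,0,0],[0,-0.12,0,0,0,0],[0,-0.12,0,0,0,0],[0,-0.12,0,0,0,0],[0,-0.12,0,0,0,0],[0,-0.12,0,0,0,0],[0,-0.12,0,0,0,0],[0,-0.12,0,0,0,0],[0,-0.12,0,0,0,0],[0,-0.12,0,0,0,0],[0,-0.12,0,0,0,0],[0,-0.12,0,0,0,0],[0,-0.12,0,0,0,0],[0,-0.12,0,0,0,0],[0,-0.12,0,0,0,0],[0,-0.12,0,0,0,0],[0,-0.12,0,0,0,0],[0,-0.12,0,0,0,0]])

```text
clock: 11.27
tool_pos: [0.5238, 0.0061, 0.1009]
orientation: [-180.0, -0.0, -101.5]
force: [-0.9, 0.1, -0.9]
opening: 0.0154
gripper_force: 30.0
```

```bash
cat >> h.py <<'E'
TC=np.array([549.5,12.]);a=np.radians(-11.2);U=np.array([np.cos(a),np.sin(a)]);V=np.array([-np.sin(a),np.cos(a)])
def tf(p): d=np.array(p)[...,:2]*1000-TC; return np.round([d@U,d@V],1)
def look(cams=('top','side')):
    o=get_obs(); print('tcp table',tf(o['tool_pos']),np.round(o['tool_pos'],4),np.round(o['orientation'],1),'F',np.round(o['force'],2),'Fu,Fv',np.round([o['force'][:2]@U,o['force'][:2]@V],2),'M',np.round(o['moment'],3),'t',round(float(o['clock']),2))
    for c in cams:
        snapshot(c)
        for t in ['plate','plate_home','plate_right','plate_near']:
            for d in spot_point(c,t)[:1]: print(c,t,tf(d['position']),round(d['score'],2))
E
python3 -c "
from h import *
look()"
```

```text
tcp table [-24.1 -10.8] [0.5238 0.0061 0.1009] [-180.    -0.  -101.5] F [-0.86  0.07 -0.91] Fu,Fv [-0.86 -0.1 ] M [0.15  0.193 0.012] t 11.27
side plate [ 18.7 -11.6] 0.93
side plate_home [53.2 45. ] 0.56
side plate_right [ 63.8 -56.9] 0.84
side plate_near [-21.5  35.6] 0.9
```

>>> play_rows(plan=[[0,-0.12,0,0,0,0],[0,-0.12,0,0,0,0],[0,-0.12,0,0,0,0],[0,-0.12,0,0,0,0],[0,-0.12,0,0,0,0],[0,-0.12,0,0,0,0],[0,-0.12,0,0,0,0],[0,-0.12,0,0,0,0],[0,-0.12,0,0,0,0],[0,-0.12,0,0,0,0],[0,-0.12,0,0,0,0],[0,-0.12,0,0,0,0],[0,-0.12,0,0,0,0],[0,-0.12,0,0,0,0]])

```text
clock: 12.93
tool_pos: [0.5402, 0.0028, 0.1008]
orientation: [180.0, -0.0, -101.5]
force: [-1.2, 0.6, -1.0]
opening: 0.0151
gripper_force: 30.0
```

```bash
python3 -c "
from h import *
look()"
```

```text
tcp table [ -7.3 -10.8] [0.5402 0.0028 0.1008] [ 180.    -0.  -101.5] F [-1.22  0.63 -0.99] Fu,Fv [-1.32  0.38] M [0.129 0.341 0.028] t 12.93
top plate_near [89.8 27. ] 0.63
side plate [ 38.6 -10.6] 0.67
side plate_home [68.4 47.9] 0.65
side plate_right [ 79.4 -53.5] 0.8
side plate_near [-8.2 39.2] 0.66
```

>>> play_rows(plan=[[0,-0.06,0,0,0,0],[0,-0.06,0,0,0,0],[0,-0.06,0,0,0,0],[0,-0.06,0,0,0,0],[0,-0.06,0,0,0,0],[0,-0.06,0,0,0,0],[0,-0.06,0,0,0,0],[0,-0.06,0,0,0,0]])

```text
clock: 14.1
tool_pos: [0.5449, 0.0018, 0.1008]
orientation: [180.0, -0.0, -101.5]
force: [-1.5, -0.4, -0.5]
opening: 0.0155
gripper_force: 30.0
```

>>> play_rows(plan=[[0,-0.04,0,0,0,0],[0,-0.04,0,0,0,0],[0,-0.04,0,0,0,0],[0,-0.04,0,0,0,0]])

```text
clock: 14.43
tool_pos: [0.5464, 0.0016, 0.1008]
orientation: [180.0, 0.0, -101.5]
force: [-1.9, 1.1, -0.1]
opening: 0.0154
gripper_force: 30.0
```

```bash
python3 -c "
from h import *
look()"
```

```text
tcp table [ -1.  -10.8] [0.5464 0.0016 0.1008] [ 180.     0.  -101.5] F [-1.95  1.06 -0.13] Fu,Fv [-2.12  0.66] M [ 0.327  0.66  -0.046] t 14.43
side plate [42.6 -8.9] 0.84
side plate_home [76.4 44.1] 0.93
side plate_right [ 86.1 -53.2] 0.69
side plate_near [ 1.1 38.4] 0.63
```

>>> play_rows(plan=[[0,-0.04,0,0,0,0],[0,-0.04,0,0,0,0],[0,-0.04,0,0,0,0],[0,-0.04,0,0,0,0]])

```text
clock: 15.27
tool_pos: [0.5471, 0.0012, 0.1006]
orientation: [179.9, -0.0, -101.5]
force: [-6.2, 2.6, 1.8]
opening: 0.0151
gripper_force: 30.0
```

>>> play_rows(plan=[[0,-0.03,0,0,0,0],[0,-0.03,0,0,0,0],[0,-0.03,0,0,0,0]])

```text
clock: 15.52
tool_pos: [0.5474, 0.001, 0.1005]
orientation: [179.8, -0.0, -101.5]
force: [-6.8, 3.0, 2.6]
opening: 0.0153
gripper_force: 30.0
```

```bash
python3 -c "
from h import *
look()"
```

```text
tcp table [  0.1 -11.2] [0.5474 0.001  0.1005] [ 179.8   -0.  -101.5] F [-6.82  3.01  2.65] Fu,Fv [-7.28  1.63] M [ 1.264  2.911 -0.007] t 15.52
top plate_near [-126.2  284.9] 0.44
side plate [44.5 -8.6] 0.77
side plate_home [76.3 47.1] 0.69
side plate_right [ 86.3 -52.1] 0.97
side plate_near [-0.5 39.4] 0.59
```

Fu is at 7 N and the plate is still turned about 5°. The far corner is wedged within the friction cone, so I'll back off and push nearer the home end of the edge.

>>> play_rows(plan=[[0,0.05,0,0,0,0],[0,0.15,0,0,0,0],[0,0.3,0,0,0,0],[0,0.4,0,0,0,0],[0,0.3,0,0,0,0],[-0.6,0,0,0,0,0],[-0.8,0,0,0,0,0],[-0.8,0,0,0,0,0],[-0.8,0,0,0,0,0],[-0.6,0,0,0,0,0],[0,0,0,0,0,0]])

```text
clock: 16.93
tool_pos: [0.5448, 0.0401, 0.1008]
orientation: [-180.0, 0.0, -101.4]
force: [0.6, -0.0, -0.9]
opening: 0.0152
gripper_force: 30.0
```

Run:
```python
from h import *
look()
s=save('side','s5.png'); p=proj(s,[[.56,.02,.05]])[0].astype(int)
cv2.imwrite('pics/s5c.png',cv2.resize(s['frame'][p[1]-70:p[1]+70,p[0]-90:p[0]+90,::-1],None,fx=4,fy=4))
```

```text
tcp table [-10.   26.7] [0.5448 0.0401 0.1008] [-180.     0.  -101.4] F [ 0.57 -0.04 -0.91] Fu,Fv [0.57 0.07] M [ 0.143 -0.126  0.003] t 16.93
top plate [41.6 -7.8] 0.58
top plate_right [ 83.3 -56.9] 0.49
side plate [48.2 -8.4] 0.63
side plate_home [74.3 47.3] 0.56
side plate_right [ 83.7 -55.3] 0.72
side plate_near [-1.8 38.1] 0.69
```

View pics/s5c.png

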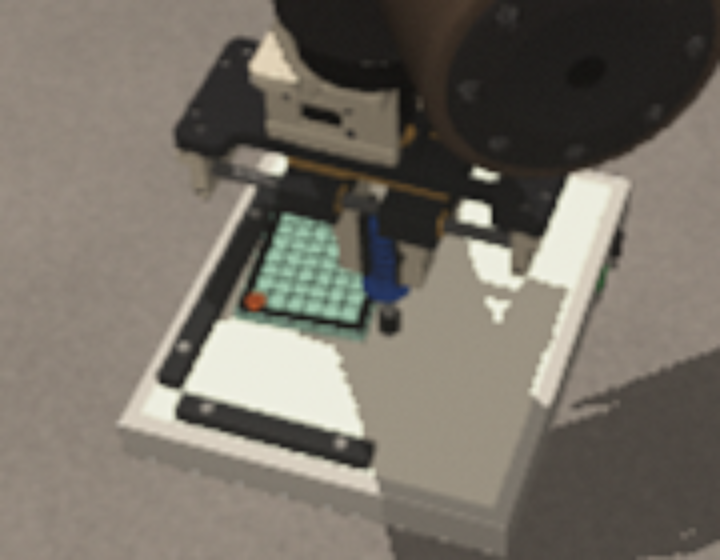

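The crop shows the plate turned, its far right corner at the long stop, and the foot (390,320) beside the near end of its -x edge. The arm and fingers are clear of the glass.

>>> play_rows(plan=[[0,-0.07,0,0,0,0],[0,-0.07,0,0,0,0],[0,-0.07,0,0,0,0],[0,-0.07,0,0,0,0],[0,-0.07,0,0,0,0],[0,-0.07,0,0,0,0],[0,-0.07,0,0,0,0],[0,-0.07,0,0,0,0],[0,-0.07,0,0,0,0],[0,-0.07,0,0,0,0]])

```text
clock: 18.32
tool_pos: [0.5509, 0.0373, 0.1008]
orientation: [180.0, -0.0, -101.5]
force: [-0.7, 0.3, 0.7]
opening: 0.0153
gripper_force: 30.0
```

>>> play_rows(plan=[[0,-0.04,0,0,0,0],[0,-0.04,0,0,0,0],[0,-0.04,0,0,0,0],[0,-0.04,0,0,0,0]])

```text
clock: 18.65
tool_pos: [0.5527, 0.037, 0.1008]
orientation: [180.0, -0.0, -101.5]
force: [-0.9, 0.8, -0.9]
opening: 0.0153
gripper_force: 30.0
```

```bash
python3 -c "
from h import *
look()"
```

```text
tcp table [-1.7 25.1] [0.5527 0.037  0.1008] [ 180.    -0.  -101.5] F [-0.89  0.84 -0.89] Fu,Fv [-1.03  0.66] M [0.338 0.201 0.012] t 18.65
top plate [ 44. -10.] 0.59
top plate_right [ 85.8 -57.6] 0.68
side plate [ 45.1 -11.1] 0.93
side plate_home [79.5 45.3] 0.61
side plate_right [ 85.6 -54.6] 0.58
side plate_near [ 3.  36.9] 0.92
```

>>> play_rows(plan=[[0,-0.04,0,0,0,0],[0,-0.04,0,0,0,0],[0,-0.04,0,0,0,0],[0,-0.04,0,0,0,0],[0,-0.04,0,0,0,0],[0,-0.04,0,0,0,0]])

```text
clock: 19.65
tool_pos: [0.5551, 0.0366, 0.1009]
orientation: [180.0, 0.0, -101.5]
force: [-1.6, 1.2, -1.3]
opening: 0.0151
gripper_force: 30.0
```

>>> play_rows(plan=[[0,-0.03,0,0,0,0],[0,-0.03,0,0,0,0],[0,-0.03,0,0,0,0]])

```text
clock: 19.9
tool_pos: [0.5559, 0.0364, 0.1008]
orientation: [180.0, -0.0, -101.5]
force: [-0.3, 0.5, -0.9]
opening: 0.0153
gripper_force: 30.0
```

>>> play_rows(plan=[[0,-0.03,0,0,0,0],[0,-0.03,0,0,0,0],[0,-0.03,0,0,0,0]])

```text
clock: 20.15
tool_pos: [0.5568, 0.0362, 0.1009]
orientation: [-180.0, 0.0, -101.5]
force: [-1.4, 0.5, -0.2]
opening: 0.0153
gripper_force: 30.0
```

>>> play_rows(plan=[[0,-0.03,0,0,0,0],[0,-0.03,0,0,0,0]])

```text
clock: 20.32
tool_pos: [0.5573, 0.0361, 0.1008]
orientation: [180.0, -0.0, -101.5]
force: [-1.8, 1.5, -0.1]
opening: 0.0151
gripper_force: 30.0
```

```bash
python3 -c "
from h import *
look()"
```

```text
tcp table [ 2.9 25.1] [0.5573 0.0361 0.1008] [ 180.    -0.  -101.5] F [-1.79  1.48 -0.08] Fu,Fv [-2.04  1.1 ] M [0.593 0.676 0.022] t 20.32
top plate [46.7 -8. ] 0.6
top plate_right [ 82.9 -60.9] 0.47
top plate_near [ 32.4 298.9] 0.48
side plate [ 47.5 -10.6] 0.83
side plate_home [84.9 40.3] 0.73
side plate_right [ 84.8 -60.3] 0.64
side plate_near [ 5.9 40.1] 0.76
```

>>> play_rows(plan=[[0,-0.03,0,0,0,0],[0,-0.03,0,0,0,0]])

```text
clock: 20.98
tool_pos: [0.5575, 0.0359, 0.1008]
orientation: [180.0, -0.0, -101.5]
force: [-4.1, 2.4, 1.6]
opening: 0.0154
gripper_force: 30.0
```

>>> play_rows(plan=[[0,-0.03,0,0,0,0],[0,0,0,0,0,0]])

```text
clock: 21.15
tool_pos: [0.5577, 0.0358, 0.1007]
orientation: [179.9, -0.0, -101.5]
force: [-4.3, 2.3, 1.0]
opening: 0.0154
gripper_force: 30.0
```

>>> play_rows(plan=[[0,-0.01,0,0,0,0],[0,0,0,0,0,0],[0,0,0,0,0,0],[0,0,0,0,0,0]])

```text
clock: 21.48
tool_pos: [0.5577, 0.0358, 0.1007]
orientation: [179.9, -0.0, -101.5]
force: [-4.4, 2.6, 1.7]
opening: 0.0155
gripper_force: 30.0
```

Run:
```python
from h import *
look()
s=save('side','s6.png'); p=proj(s,[[.56,.02,.05]])[0].astype(int)
cv2.imwrite('pics/s6c.png',cv2.resize(s['frame'][p[1]-50:p[1]+60,p[0]-90:p[0]+50,::-1],None,fx=5,fy=5,interpolation=cv2.INTER_CUBIC))
```

```text
tcp table [ 3.4 25. ] [0.5577 0.0358 0.1007] [ 179.9   -0.  -101.5] F [-4.43  2.58  1.68] Fu,Fv [-4.85  1.67] M [1.101 1.973 0.049] t 21.48
top plate [45.7 -4.2] 0.62
top plate_right [ 84.8 -62.6] 0.59
side plate [45.9 -9.1] 0.92
side plate_home [82.9 39.8] 0.97
side plate_right [ 87.8 -61.6] 0.85
side plate_near [10.6 42.3] 0.71
```

View pics/s6c.png

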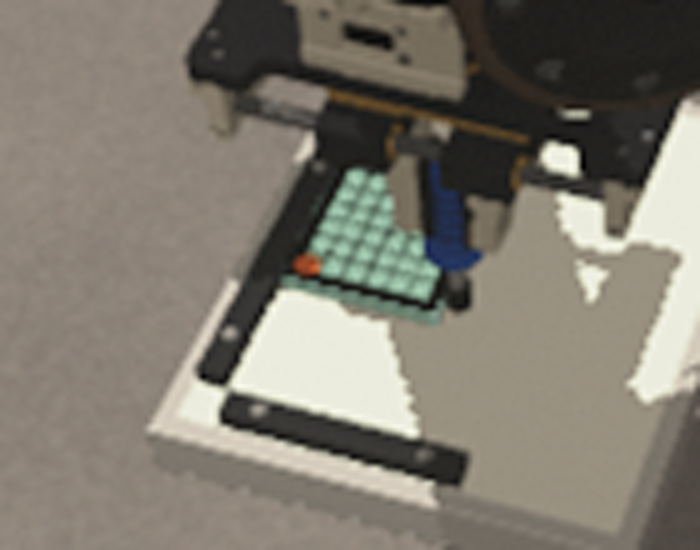

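Plate looks flush along the long stop, with the foot at (458,292) pressing about 4.8 N. Now back off, go round to the -y edge and turn the gripper.

>>> play_rows(plan=[[0,0.1,0,0,0,0],[0,0.6,0,0,0,0],[0,0.9,0,0,0,0],[2.5,0,0,0,0,0],[2.6,0,0,0,0,0],[2.6,0,0,0,0,0],[2.5,0,0,0,0,0],[0,0,0,0,0,-6.93],[0,0,0,0,0,-6.93],[0,0,0,0,0,-6.93],[0,0,0,0,0,-6.93],[0,0,0,0,0,-6.93],[0,0,0,0,0,-6.93],[0,0,0,0,0,-6.93],[0,0,0,0,0,-6.93],[0,0,0,0,0,-6.93],[0,0,0,0,0,-6.93],[0,0,0,0,0,-6.93],[0,0,0,0,0,-6.93],[0,0,0,0,0,-6.93]])

```text
clock: 23.7
tool_pos: [0.5222, -0.0608, 0.1011]
orientation: [-180.0, -0.1, -11.0]
force: [-0.6, -0.7, 0.7]
opening: 0.0151
gripper_force: 30.0
```

Run:
```python
from h import *
look(('side','wrist'))
o=get_obs(); t=(TC+37*U-76*V)/1000
totool([t[0],t[1],.1007],-11.2)
```

```text
tcp table [-12.6 -76.7] [ 0.5222 -0.0608  0.1011] [-1.8e+02 -1.0e-01 -1.1e+01] F [-0.57 -0.74  0.69] Fu,Fv [-0.41 -0.84] M [-0.006 -0.014  0.008] t 23.7
side plate [ 46.8 -11.9] 0.69
side plate_home [86.6 40.4] 0.66
side plate_right [ 85.9 -59.7] 0.61
side plate_near [ 9.3 41.1] 0.64
wrist plate [47.1 -6.4] 0.72
wrist plate_home [82.9 40.3] 0.92
wrist plate_right [ 89.6 -58.3] 0.79
wrist plate_near [11.8 36.8] 0.62
pos [ 0.5224 -0.0609  0.1009] rpy [-180.     -0.    -11.44] shift cm [ 4.94 -0.1   0.02] rotvec [-0.   -0.   -0.24] t 24.2 F [ 0.86 -1.26  0.34]
```

>>> play_rows(plan=[[0.7,0,0,0,0,0],[1.6,0,0,0,0,0],[1.6,0,0,0,0,0],[1.0,0,0,0,0,0],[0,-0.12,0,0,0,0],[0,-0.12,0,0,0,0],[0,-0.12,0,0,0,0],[0,-0.12,0,0,0,0],[0,-0.12,0,0,0,0],[0,-0.12,0,0,0,0],[0,-0.12,0,0,0,0],[0,-0.12,0,0,0,0],[0,-0.12,0,0,0,0],[0,-0.12,0,0,0,0],[0,-0.12,0,0,0,0],[0,-0.12,0,0,0,0],[0.003,-0.12,0,0,0,0],[0.003,-0.12,0,0,0,0],[0.003,-0.12,0,0,0,0],[0.003,-0.12,0,0,0,0]])

```text
clock: 25.87
tool_pos: [0.5743, -0.0518, 0.1008]
orientation: [180.0, 0.0, -11.4]
force: [-0.9, -2.1, -0.1]
opening: 0.0155
gripper_force: 30.0
```

```bash
python3 -c "
from h import *
look(('side','wrist'))"
```

```text
tcp table [ 36.7 -57.7] [ 0.5743 -0.0518  0.1008] [180.    0.  -11.4] F [-0.92 -2.06 -0.14] Fu,Fv [-0.51 -2.2 ] M [-0.58   0.374  0.02 ] t 25.87
side plate [46.3 -4.1] 0.64
side plate_home [81.8 46.5] 0.62
side plate_right [ 83.3 -55. ] 0.88
side plate_near [ 8.1 44.9] 0.61
wrist plate [45.7  3. ] 0.6
wrist plate_home [83.9 48.3] 0.78
wrist plate_right [ 87.  -48.8] 0.62
```

>>> play_rows(plan=[[0.003,-0.15,0,0,0,0],[0.003,-0.15,0,0,0,0],[0.003,-0.15,0,0,0,0],[0.003,-0.15,0,0,0,0],[0.003,-0.15,0,0,0,0],[0.003,-0.15,0,0,0,0],[0.003,-0.15,0,0,0,0],[0.003,-0.15,0,0,0,0],[0.003,-0.15,0,0,0,0],[0.003,-0.15,0,0,0,0],[0.003,-0.15,0,0,0,0],[0.003,-0.15,0,0,0,0],[0.003,-0.15,0,0,0,0],[0.003,-0.15,0,0,0,0],[0.003,-0.15,0,0,0,0],[0.003,-0.15,0,0,0,0]])

```text
clock: 27.7
tool_pos: [0.5795, -0.0282, 0.1008]
orientation: [180.0, 0.0, -11.4]
force: [-1.4, -1.6, -0.8]
opening: 0.0151
gripper_force: 30.0
```

```bash
python3 -c "
from h import *
look(('side','wrist'))"
```

```text
tcp table [ 37.3 -33.6] [ 0.5795 -0.0282  0.1008] [180.    0.  -11.4] F [-1.44 -1.65 -0.8 ] Fu,Fv [-1.1 -1.9] M [-0.479  0.371  0.032] t 27.7
side plate [46.1 20.2] 0.61
side plate_home [-0.8  2.5] 0.62
side plate_right [ 86.9 -30.4] 0.8
side plate_near [ 7.6 68.3] 0.86
wrist plate [44.9 25. ] 0.7
wrist plate_home [81.3 70.8] 0.71
wrist plate_right [ 86.9 -22.4] 0.67
wrist plate_near [ 22.7 113.8] 0.62
```

>>> play_rows(plan=[[0.002,-0.15,0,0,0,0],[0.002,-0.15,0,0,0,0],[0.002,-0.15,0,0,0,0],[0.002,-0.15,0,0,0,0],[0.002,-0.15,0,0,0,0],[0.002,-0.15,0,0,0,0],[0.002,-0.15,0,0,0,0],[0.002,-0.15,0,0,0,0],[0.002,-0.15,0,0,0,0],[0.002,-0.15,0,0,0,0],[0.002,-0.15,0,0,0,0],[0.002,-0.15,0,0,0,0],[0.002,-0.15,0,0,0,0],[0.002,-0.15,0,0,0,0],[0.002,-0.15,0,0,0,0],[0.002,-0.15,0,0,0,0]])

```text
clock: 29.53
tool_pos: [0.5845, -0.0048, 0.1008]
orientation: [180.0, 0.0, -11.4]
force: [-0.8, -1.3, -0.5]
opening: 0.0154
gripper_force: 30.0
```

```bash
python3 -c "
from h import *
look(('side','wrist'))"
```

```text
tcp table [37.6 -9.6] [ 0.5845 -0.0048  0.1008] [180.    0.  -11.4] F [-0.84 -1.29 -0.52] Fu,Fv [-0.57 -1.43] M [-0.585  0.506  0.008] t 29.53
side plate [48. 44.] 0.81
side plate_home [84.4 98.2] 0.82
side plate_right [86.7 -4.8] 0.94
side plate_near [ 7.4 93. ] 0.92
wrist plate [47.3 49. ] 0.96
wrist plate_home [84.7 95.3] 0.92
wrist plate_right [87.   1.3] 0.7
```

>>> play_rows(plan=[[0.001,-0.06,0,0,0,0],[0.001,-0.06,0,0,0,0],[0.001,-0.06,0,0,0,0],[0.001,-0.06,0,0,0,0],[0.001,-0.06,0,0,0,0],[0.001,-0.06,0,0,0,0],[0.001,-0.06,0,0,0,0],[0.001,-0.06,0,0,0,0]])

```text
clock: 30.7
tool_pos: [0.5856, -0.0002, 0.1009]
orientation: [180.0, 0.0, -11.4]
force: [-0.5, -0.2, 0.4]
opening: 0.0156
gripper_force: 30.0
```

>>> play_rows(plan=[[0,-0.04,0,0,0,0],[0,-0.04,0,0,0,0],[0,-0.04,0,0,0,0],[0,-0.04,0,0,0,0]])

```text
clock: 31.03
tool_pos: [0.586, 0.0014, 0.1009]
orientation: [-180.0, -0.0, -11.4]
force: [-0.7, -1.4, 0.9]
opening: 0.0155
gripper_force: 30.0
```

>>> play_rows(plan=[[0,-0.03,0,0,0,0],[0,-0.03,0,0,0,0],[0,-0.03,0,0,0,0]])

```text
clock: 31.28
tool_pos: [0.5861, 0.0023, 0.1009]
orientation: [180.0, 0.0, -11.4]
force: [0.2, -0.6, 0.6]
opening: 0.0153
gripper_force: 30.0
```

>>> play_rows(plan=[[0,-0.03,0,0,0,0],[0,-0.03,0,0,0,0],[0,-0.03,0,0,0,0]])

```text
clock: 31.53
tool_pos: [0.5863, 0.0032, 0.1008]
orientation: [-180.0, 0.0, -11.4]
force: [-0.3, -1.8, -0.3]
opening: 0.0156
gripper_force: 30.0
```

>>> play_rows(plan=[[0,-0.03,0,0,0,0],[0,-0.03,0,0,0,0]])

```text
clock: 31.7
tool_pos: [0.5864, 0.0037, 0.1009]
orientation: [180.0, 0.0, -11.4]
force: [-0.7, -0.9, 0.3]
opening: 0.0154
gripper_force: 30.0
```

```bash
python3 -c "
from h import *
look(('side','wrist'))"
```

```text
tcp table [37.8 -0.9] [0.5864 0.0037 0.1009] [180.    0.  -11.4] F [-0.69 -0.86  0.33] Fu,Fv [-0.51 -0.97] M [-0.577  0.234 -0.005] t 31.7
side plate [47.9 52.8] 0.91
side plate_home [ 83.9 104.3] 0.73
side plate_right [84.1  3.5] 0.69
side plate_near [  7.1 102.1] 0.66
wrist plate [46. 59.] 0.85
wrist plate_home [ 82.7 102.3] 0.88
wrist plate_right [89.9 10. ] 0.87
```

>>> play_rows(plan=[[0,-0.03,0,0,0,0],[0,-0.03,0,0,0,0]])

```text
clock: 32.37
tool_pos: [0.5865, 0.0043, 0.1009]
orientation: [180.0, 0.0, -11.4]
force: [-1.1, -0.9, -0.3]
opening: 0.0152
gripper_force: 30.0
```

>>> play_rows(plan=[[0,-0.03,0,0,0,0],[0,-0.03,0,0,0,0]])

```text
clock: 32.53
tool_pos: [0.5866, 0.0049, 0.1009]
orientation: [180.0, 0.0, -11.4]
force: [0.2, -1.9, -0.1]
opening: 0.0153
gripper_force: 30.0
```

>>> play_rows(plan=[[0,-0.03,0,0,0,0],[0,-0.02,0,0,0,0]])

```text
clock: 32.7
tool_pos: [0.5868, 0.0054, 0.1008]
orientation: [-180.0, 0.0, -11.4]
force: [0.6, -1.6, 0.2]
opening: 0.0154
gripper_force: 30.0
```

>>> play_rows(plan=[[0,-0.03,0,0,0,0],[0,-0.02,0,0,0,0]])

```text
clock: 32.87
tool_pos: [0.5869, 0.0059, 0.1009]
orientation: [180.0, 0.0, -11.4]
force: [-0.6, -2.1, -0.2]
opening: 0.0148
gripper_force: 30.0
```

>>> play_rows(plan=[[0,-0.03,0,0,0,0],[0,-0.02,0,0,0,0]])

```text
clock: 33.03
tool_pos: [0.5869, 0.0061, 0.1009]
orientation: [180.0, 0.0, -11.4]
force: [-0.5, -3.2, 0.7]
opening: 0.0156
gripper_force: 30.0
```

Run:
```python
from h import *
look(('side','wrist'))
s=save('side','s7.png'); p=proj(s,[[.58,.06,.04]])[0].astype(int)
cv2.imwrite('pics/s7c.png',cv2.resize(s['frame'][p[1]-55:p[1]+45,p[0]-65:p[0]+65,::-1],None,fx=6,fy=6,interpolation=cv2.INTER_CUBIC))
```

```text
tcp table [37.8  1.5] [0.5869 0.0061 0.1009] [180.    0.  -11.4] F [-0.54 -3.17  0.66] Fu,Fv [ 0.08 -3.22] M [-1.374  0.247 -0.005] t 33.03
side plate [47.4 54.7] 0.76
side plate_home [ 81.6 106.3] 0.73
side plate_right [85.5  4.9] 0.56
side plate_near [46.5 52.8] 0.65
wrist plate [44.5 58.3] 0.78
wrist plate_home [ 84.  106.9] 0.88
wrist plate_right [87.2 11.6] 0.67
```

View pics/s7c.png

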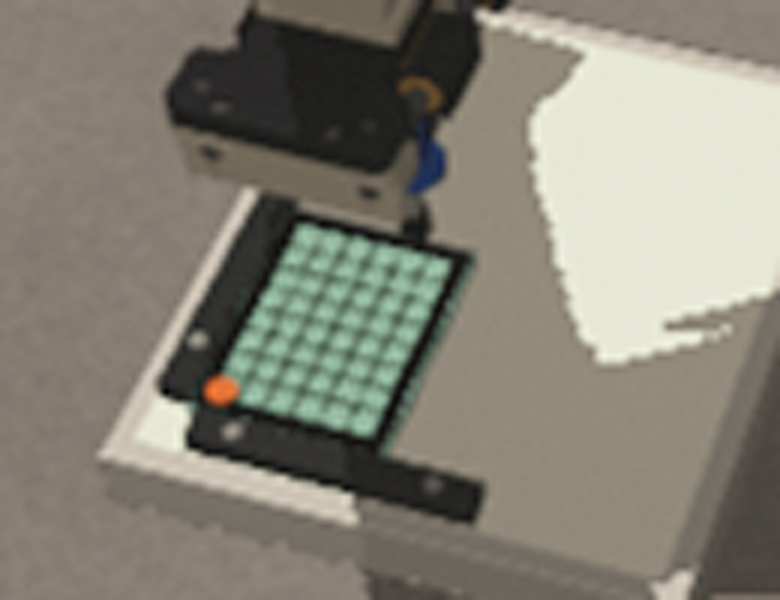

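The crop shows the plate in the corner, with the orange dot (222,390) at the stops' corner. The force starts to rise at contact with the short stop. I'll press a little more, with a slight bias toward the long stop.

>>> play_rows(plan=[[0.02,-0.03,0,0,0,0],[0.03,-0.02,0,0,0,0],[0.03,0,0,0,0,0]])

```text
clock: 33.83
tool_pos: [0.5873, 0.0063, 0.1008]
orientation: [180.0, 0.1, -11.4]
force: [-1.6, -3.9, 2.0]
opening: 0.0155
gripper_force: 30.0
```

>>> play_rows(plan=[[0.02,-0.02,0,0,0,0],[0,0,0,0,0,0],[0,0,0,0,0,0],[0,0,0,0,0,0]])

```text
clock: 34.17
tool_pos: [0.5874, 0.0064, 0.1008]
orientation: [179.9, 0.1, -11.4]
force: [-2.0, -4.7, 2.5]
opening: 0.0156
gripper_force: 30.0
```

```bash
python3 -c "
from h import *
look(('side','wrist'))"
```

```text
tcp table [38.2  1.8] [0.5874 0.0064 0.1008] [ 1.799e+02  1.000e-01 -1.140e+01] F [-1.98 -4.68  2.45] Fu,Fv [-1.04 -4.97] M [-2.309  1.076 -0.016] t 34.17
side plate [49.4 55.9] 0.66
side plate_home [ 85.8 106.4] 0.94
side plate_right [84.1  4.9] 0.8
side plate_near [  6.2 105.2] 0.66
wrist plate [45.4 58.7] 0.63
wrist plate_home [ 83.5 109.3] 0.56
wrist plate_right [85.4 11.2] 0.64
```

>>> play_rows(plan=[[0,0.1,0,0,0,0],[0,0.4,0,0,0,0],[0,0.8,0,0,0,0],[0,0.8,0,0,0,0],[0,0,-2,0,0,0],[0,0,-3,0,0,0],[0,0,-3,0,0,0],[-1.5,0,-2,0,0,0],[-2,0,0,0,0,0],[0,0,0,0,0,0],[0,0,0,0,0,0]])

```text
clock: 35.58
tool_pos: [0.5492, -0.007, 0.2016]
orientation: [-179.9, -0.1, -11.4]
force: [0.6, 0.1, -1.1]
opening: 0.0157
gripper_force: 30.0
```

Run:
```python
from h import *
import pickle
look(('side','wrist'))
s=save('wrist','w8.png'); pickle.dump(s,open('w8.pkl','wb'))
P=np.array([TC+x*U+y*V for x,y in [(-10,-10),(105,-10),(105,120),(-10,120)]])/1000
q=proj(s,np.c_[P,np.full(4,.038)]); print(q)
a0,b0=np.maximum(q.min(0).astype(int)-5,0); a1,b1=q.max(0).astype(int)+5
c=s['frame'][b0:b1,a0:a1,::-1]; k=min(800/c.shape[1],600/c.shape[0]); print(a0,b0,k)
cv2.imwrite('pics/w8c.png',cv2.resize(c,None,fx=k*.99,fy=k*.99,interpolation=cv2.INTER_CUBIC))
```

```text
tcp table [  3.4 -18.7] [ 0.5492 -0.007   0.2016] [-1.799e+02 -1.000e-01 -1.140e+01] F [ 0.62  0.14 -1.07] Fu,Fv [0.58 0.25] M [-0.029 -0.057 -0.055] t 35.58
side plate [47.4 59.5] 0.93
side plate_home [ 83.2 108.1] 0.76
side plate_right [86.9  3.7] 0.91
side plate_near [   9.1 -347.3] 0.72
wrist plate [46.1 59.5] 0.91
wrist plate_home [ 82.5 109.8] 0.56
wrist plate_right [90.1 12.5] 0.66
wrist plate_near [ 10.4 103.7] 0.88
[[269.20451938 209.09494209]
 [267.82168975  84.70246116]
 [122.11033342  85.14007236]
 [136.87287985 209.52655445]]
117 79 4.444444444444445
```

View pics/w8c.png

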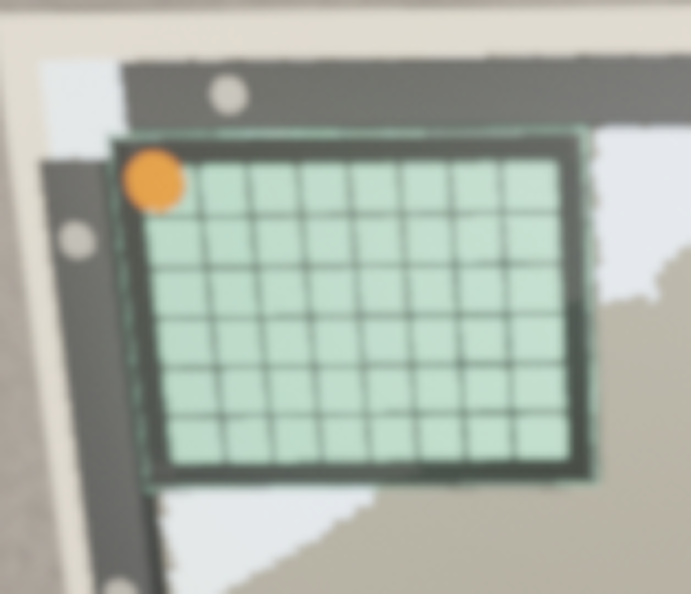

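The crop shows the plate seated: its long edge lies along the long stop (y≈130) and its short edge along the short stop, with no visible gaps. I'll check this numerically and work out the way back to the stand.

Run:
```python
from h import *
import pickle
s=pickle.load(open('w8.pkl','rb')); g=cv2.cvtColor(s['frame'],cv2.COLOR_RGB2GRAY).astype(float)
def edge(p0,p1,z,n,half=6,sgn=None):
    # strongest sub-pixel gradient along n (table frame mm) across points p0..p1
    out=[];t=np.arange(-half,half+.01,.1)
    for f in np.linspace(0,1,25):
        p=np.array(p0)*(1-f)+np.array(p1)*f; q=p+t[:,None]*np.array(n)
        w=np.c_[(TC+q[:,:1]*U+q[:,1:]*V)/1000,np.full(len(t),z)]
        uv=proj(s,w).astype(np.float32); v=cv2.remap(g.astype(np.float32),uv[:,:1],uv[:,1:],cv2.INTER_LINEAR)[:,0]
        d=np.gradient(cv2.GaussianBlur(v[:,None],(1,9),0)[:,0])*sgn; out.append((q[d.argmax()]))
    out=np.array(out); i=0 if n[0] else 1
    k=np.polyfit(out[:,1-i],out[:,i],1); r=out[:,i]-np.polyval(k,out[:,1-i]); ok=abs(r)<1
    k=np.polyfit(out[ok,1-i],out[ok,i],1); print('slope deg',round(np.degrees(np.arctan(k[0])),2),'ends',np.round(np.polyval(k,[out[0,1-i],out[-1,1-i]]),2),'n',ok.sum())
print('long stop far edge'); edge((99,-25),(99,85),.04,(1,0),5,1)
print('plate inner border +x'); edge((79.5,12),(79.5,85),.038,(1,0),4,-1)
print('plate inner border -x'); edge((14.5,12),(14.5,85),.038,(1,0),4,1)
print('short stop far edge'); edge((-10,119),(70,119),.04,(0,1),5,1)
print('plate inner border +y'); edge((20,99),(70,99),.038,(0,1),4,-1)
print('plate inner border -y'); edge((20,11),(74,11),.038,(0,1),4,1)
o=get_obs(); totool([0.484,0.3133,0.2016],-11.4)
```

```text
long stop far edge
slope deg -0.54 ends [99.73 98.69] n 25
plate inner border +x
slope deg -0.36 ends [79.06 78.6 ] n 25
plate inner border -x
slope deg -0.27 ends [15.96 15.61] n 25
short stop far edge
slope deg 0.57 ends [118.48 119.28] n 25
plate inner border +y
slope deg 0.18 ends [99.35 99.5 ] n 24
plate inner border -y
slope deg 0.75 ends [12.18 12.89] n 25
pos [ 0.5497 -0.0069  0.2006] rpy [ 1.7999e+02  2.0000e-02 -1.1380e+01] shift cm [-12.76 -30.09  -0.1 ] rotvec [0.01 0.02 0.02] t 36.13 F [0.5  0.   0.44]
```

Relative yaw of plate to stops is under 0.4°, so it is seated. Now return the rod, using the same yaw as at the grasp so any offset in the grip cancels.

>>> play_rows(plan=[[-1.42,-3.34,0,0,0,0],[-1.42,-3.34,0,0,0,0],[-1.42,-3.34,0,0,0,0],[-1.42,-3.34,0,0,0,0],[-1.42,-3.34,0,0,0,0],[-1.42,-3.34,0,0,0,0],[-1.42,-3.34,0,0,0,0],[-1.42,-3.34,0,0,0,0],[-1.42,-3.34,0,0,0,0],[0,0,0,0,0,7.0],[0,0,0,0,0,7.0],[0,0,0,0,0,7.0],[0,0,0,0,0,7.0],[0,0,0,0,0,7.0],[0,0,0,0,0,7.0],[0,0,0,0,0,7.0],[0,0,0,0,0,7.0],[0,0,0,0,0,7.0],[0,0,0,0,0,7.0],[0,0,0,0,0,7.0]])

```text
clock: 37.8
tool_pos: [0.4836, 0.3131, 0.2008]
orientation: [180.0, -0.0, -88.7]
force: [-0.2, 0.3, -1.5]
opening: 0.0152
gripper_force: 30.0
```

>>> play_rows(plan=[[0,0,1,0,0,6.5],[0,0,1.5,0,0,6.5],[0,0,1.5,0,0,0],[0,0,0,0,0,0],[0,0,0,0,0,0],[0,0,0,0,0,0]])

```text
clock: 38.3
tool_pos: [0.484, 0.3134, 0.1616]
orientation: [-180.0, 0.0, -101.3]
force: [0.1, 0.2, 0.2]
opening: 0.0154
gripper_force: 30.0
```

Run:
```python
from h import *
totool([0.4843,0.3133,0.08],-101.4)
for c in ('side','top','wrist'):
  s=save(c,c+'9.png')
  if c=='side': p=proj(s,[[.484,.314,.1]])[0].astype(int); cv2.imwrite('pics/s9c.png',cv2.resize(s['frame'][p[1]-60:p[1]+60,p[0]-70:p[0]+70,::-1],None,fx=5,fy=5,interpolation=cv2.INTER_CUBIC))
  for t in ['rod','stand_hole']:
    print(c,t,[(np.round(d['position'],4).tolist(),round(d['score'],2)) for d in spot_point(c,t) if abs(d['position'][0]-.484)<.02 and abs(d['position'][1]-.314)<.02])
```

```text
pos [0.484  0.3134 0.1616] rpy [-1.7996e+02  2.0000e-02 -1.0132e+02] shift cm [ 0.   -0.02  8.16] rotvec [-0.04  0.02  0.08] t 38.3 F [0.09 0.18 0.21]
side rod [([0.4827, 0.3187, 0.0906], 0.54)]
side stand_hole [([0.4851, 0.3152, 0.0481], 0.66)]
top rod []
top stand_hole [([0.4829, 0.317, 0.053], 0.62)]
wrist rod [([0.4805, 0.3158, 0.0909], 0.94)]
wrist stand_hole [([0.483, 0.3133, 0.0465], 0.91)]
```

View pics/s9c.png

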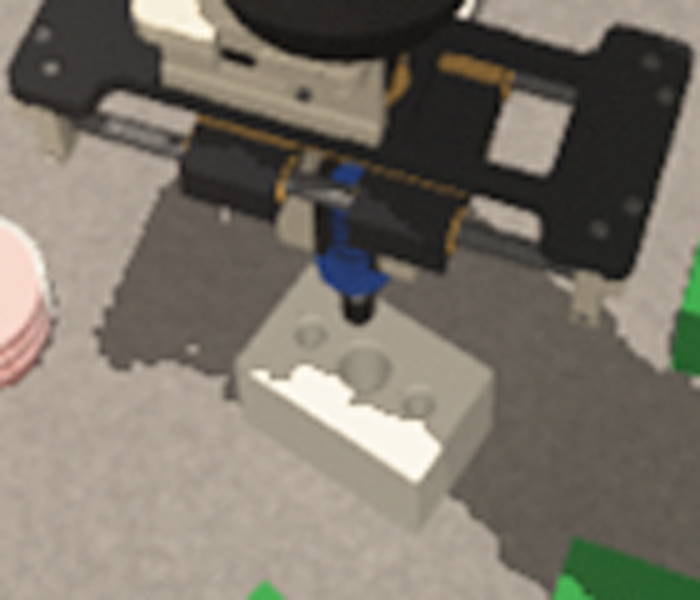

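The crop shows the rod (foot at 358,315) above the middle hole (362,370), possibly leaning slightly. I'll compare it with the projected vertical before lowering.

Run:
```python
from h import *
s=snapshot('side'); p=proj(s,[[.484,.314,.1]])[0].astype(int)
P=np.array([[.484,.3134,z] for z in (.1836,.1346,.1006,.05)]); print('expected crop px top,collar,foot,hole',np.round((proj(s,P)-p+[70,60])*5))
# rod foot & hole horizontally from wrist
f=snapshot('wrist'); g=f['frame']; q=proj(f,P); print(np.round(q))
c=g[120:330,180:380,::-1]; cv2.imwrite('pics/w9c.png',cv2.resize(c,None,fx=2.8,fy=2.8,interpolation=cv2.INTER_CUBIC)); print(np.round((q-[180,120])*2.8))
```

```text
expected crop px top,collar,foot,hole [[347. 179.]
 [350. 253.]
 [352. 299.]
 [355. 364.]]
[[281. 295.]
 [280. 250.]
 [280. 230.]
 [280. 210.]]
[[282. 491.]
 [281. 363.]
 [280. 308.]
 [280. 251.]]
```

View pics/w9c.png

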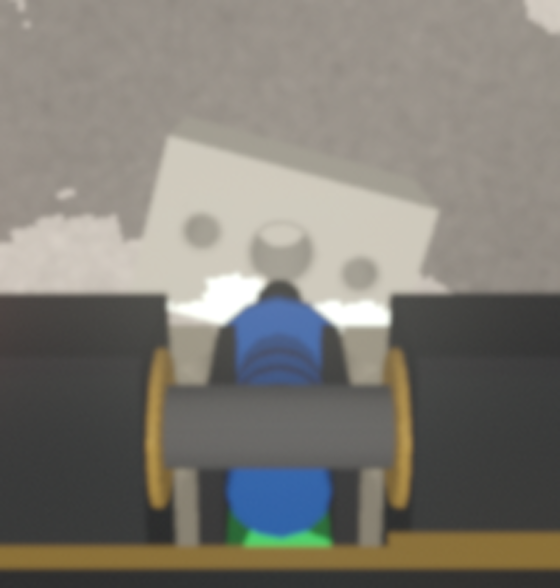

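Hole centre is at (281,251) in the crop, as projected (280,251), and the foot lines up with it. Lowering.

>>> play_rows(plan=[[0,0,1.5,0,0,0],[0,0,1.5,0,0,0],[0,0,0.8,0,0,0],[0,0,0.4,0,0,0],[0,0,0.4,0,0,0],[0,0,0.4,0,0,0],[0,0,0.4,0,0,0],[0,0,0,0,0,0]])

```text
clock: 39.52
tool_pos: [0.4835, 0.313, 0.1064]
orientation: [180.0, -0.0, -101.4]
force: [-0.5, -0.3, -0.4]
opening: 0.0155
gripper_force: 30.0
```

>>> play_rows(plan=[[0,0,0.4,0,0,0],[0,0,0.5,0,0,0],[0,0,0.5,0,0,0],[0,0,0.5,0,0,0],[0,0,0.3,0,0,0],[0,0,0.2,0,0,0],[0,0,0.1,0,0,0],[0,0,0,0,0,0]])

```text
clock: 40.18
tool_pos: [0.4836, 0.313, 0.0816]
orientation: [180.0, -0.0, -101.4]
force: [0.1, -0.0, -1.3]
opening: 0.015
gripper_force: 30.0
```

In without contact. Release slowly, then retreat straight up.

>>> play_rows(plan=[[0,0,0.1,0,0,0],[0,0,0,0,0,0],[0,0,0,0,0,0],[0,0,0,0,0,0],[0,0,0,0,0,0],[0,0,0,0,0,0],[0,0,0,0,0,0],[0,0,0,0,0,0],[0,0,0,0,0,0],[0,0,-1,0,0,0],[0,0,-2,0,0,0],[0,0,-3,0,0,0],[0,0,-3,0,0,0],[0,0,-3,0,0,0],[0,0,-2,0,0,0],[0,0,0,0,0,0]], grip=5)

```text
clock: 41.52
tool_pos: [0.4855, 0.3146, 0.227]
orientation: [-179.7, 0.4, -101.3]
force: [0.6, 0.9, 0.1]
opening: 0.0499
gripper_force: 0.0
```

Run:
```python
from h import *
look(('side',))
print(get_obs()['opening'])
for c in ('side','wrist'):
  s=save(c,c+'10.png')
  for t in ['rod','stand_hole']:
    print(c,t,[(np.round(d['position'],4).tolist(),round(d['score'],2)) for d in spot_point(c,t) if abs(d['position'][0]-.484)<.02 and abs(d['position'][1]-.314)<.02])
f=s['frame'].astype(int); m=((f[:,:,2]>f[:,:,0]+40)&(f[:,:,2]>f[:,:,1]+40)).astype(np.uint8)
n,l,st,c=cv2.connectedComponentsWithStats(m)
for i in range(1,n):
    if st[i,4]>30: print(st[i],c[i],unproj(s,c[i],.054))
# expected blue silhouette for upright seated rod
th=np.linspace(0,6.28,40); ring=lambda r,z: np.c_[.484+r*np.cos(th),.3133+r*np.sin(th),np.full(40,z)]
q=proj(s,np.r_[ring(.014,.052),ring(.014,.054),ring(.008,.102)]); print('expected bbox',q.min(0),q.max(0)-q.min(0))
```

```text
tcp table [-121.6  284.4] [0.4855 0.3146 0.227 ] [-179.7    0.4 -101.3] F [0.58 0.9  0.07] Fu,Fv [0.39 0.99] M [ 0.166 -0.158 -0.041] t 41.52
side plate [49.  54.4] 0.47
side plate_right [85.5  5.4] 0.55
side plate_near [ 33.1 293.6] 0.3
0.04994400025679743
side rod [([0.4858, 0.3182, 0.0118], 0.51)]
side stand_hole [([0.4842, 0.3167, 0.0468], 0.86)]
wrist rod []
wrist stand_hole [([0.4803, 0.3157, 0.0489], 0.64)]
[266 184  26  33 400] [278.9025 199.185 ] [[0.48514412 0.31660928 0.054     ]]
expected bbox [265.14911767 181.32559476] [28.45196675 36.03999346]
```

The rod is seated at z≈0.012, its outline matches an upright rod, and the plate is in place.

```bash
python3 -c "
from plant import *
print(close_job())"
```

```text
the job is handed in; nothing more can be done
None
```

I handed the job in at about 42 s: the plate measured flush in the corner (under 0.4° off the stops), with about 5 N pressed against each stop. The rod is back in its hole down to the collar, and I kept clear of the bottle, dishes and slide box; no verdict came back. The one rough spot was when the plate's corner wedged on the long stop: the push reached about 7 N (limit 10 N) before I backed off and pushed nearer the home end.

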